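Clear the welding jig, load a hinge pin and hold it home for tacking

ROBOT

A 7-joint arm with a two-finger parallel gripper is mounted at the origin on the work surface; the furniture and walls round the work are solid. World frame = base frame: x ahead of the robot, y to its left, z up, the work surface at z = 0. Lengths are in m, angles in rad, forces in N, time in s.
With the tool pointing down it reaches from about 0.35 to 0.9 m from the base axis. Payload 7.2 kg.
Tool frame: the origin (TCP) lies between the finger pads, 19 mm behind the fingertips; this is the grasp point; z points along the fingers, y is the line along which they close (so a half turn about z gives the same grasp; the last joint's range is limited). The gripper opens to 88 mm and grips with 3 to 60 N. Pads are 20 mm wide; open, the fingers measure 115 mm over their backs; the gripper's body (75 mm by 178 mm) begins 61 mm behind the grasp point.
Start: joints at [-1.217, 0.411, -0.013, 1.596, 0.006, 1.134, -0.082], TCP at [0.256, 0.57, 0.241] pointing down, gripper open.
Joint ranges: [-2.95, 2.95], [-0.29, 1.99], [-1.47, 1.44], [0.14, 2.54], [-1.03, 4.17], [0.13, 1.85], [-2.86, 2.86]. Speed limits (rad/s): [2.39, 2.39, 3.01, 3.01, 3.14, 3.14, 3.14].

INTERFACE

Orientations are given as a unit quaternion [x, y, z, w].
In Python, from cell import manip gives the robot as it stands.
- The arm moves only by the tool step_arm, never from a script. Its argument "rows" is a list that holds one entry, the list of rows, each a list of 7 numbers: the shift along the tool's x, y, z in m, then the turn, a rotation vector about the tool's x, y, z in degrees, then the finger opening in m, from 0 to 0.0878. A call has 1 to 10 rows; each row is the pose to reach, as a shift and turn from the pose commanded when the call began, along the tool's axes at that moment; what a row does not reach only later rows make up. A row lasts 1/12 s, in which the tool goes at most 41.7 mm and 7.16 degrees, less where a joint would pass 70% of its speed; a pose out of reach is approached as far as the arm can. A call with a gripper value outside its range is refused whole. The fingers move at their own pace and stop on an object; "newtons" is the grip in N (left out, the last holds). Time passes only in rows, so rows that repeat a pose let the fingers close. It gives the time, the measured TCP pose, the force, the opening and the grip force at its end, in the units of the state.
- manip.state(): the state, without advancing time (a new reading comes with each control period).
- manip.read_camera(name): name is "scene" or "top"; returns the picture (384x512x3 uint8, blue, green, red); there is no depth.
- manip.calibration(name): a dict with "K" (3x3 intrinsics, pixels), "R" (3x3) and "t" (3): a world point X has camera coordinates R X + t. Camera axes: x right, y down, z forward; pixel columns grow to the right and rows downward; lengths in m; the calibration is good to about 2 mm. A picture is of the moment at which its call begins. calibration takes no time and is no camera call.
- manip.hand_in(): hands the job in; it is judged then, once.
The state is a dict: "time": time; "qpos": joint angles; "qd": joint speeds; "joint_torque": joint torques, N m; "eef_pos": TCP position; "tcp_rot": TCP orientation; "wrist_force": force on the tool from outside, world axes, zero at the start; "wrist_torque": the same for the moment, N m; "width": finger opening in m; "finger_force": force on a finger pad.
Only numpy, scipy, OpenCV 4.12 (cv2) and the standard library are available. Lean on these libraries where they do the work, as an engineer would, in place of code of your own. Each camera call takes 0.05 s, during which the arm holds its last target. There are 200 camera calls.

TASK

A square-tube offcut has been left standing in the hinge-pin welding jig: drop it in the grey scrap pan. Then lay the round steel pin in the jig's two V-blocks and slide it through the hole of the upright hinge leaf until it has pushed the sprung copper backing pad fully home, and be my third hand while I tack it: the program finishes with the robot still holding the pin there, pressing it on the pad with a steady 15 N or so (10 to 22 N). Do not ram the pad (never above 45 N), and leave the other tools on the bench where they lie.

Things in the scene. Friction and masses are not known exactly. Their poses are not given: they have to be found in the camera images.
- jig: welding jig, fixed on the bench: dark steel base plate 225 x 110 x 10 mm (x -115 to +110). Origin on the bench, z up; x is the line of the pin, pointing in the push direction to the leaf. Seated, the pin's axis is at y = 0, z = 48 mm. Behind the leaf are a blue stop block and a spring barrel; clips hold the leaf's sides (x 16 to 33, |y| 36 to 51, z 41 to 63). Nothing is higher than 94 mm
- near_vblock (a point): bottom of the notch of the near steel V-block, at mid-length (jig x = -80, z = 32 mm); axes are the jig's. 90 degree notch along x; block 20 mm long in x, 54 wide in y, top at jig z = 44 mm
- far_vblock (a point): the same for the far V-block (jig x = +10, z = 32 mm). Between the two blocks is a 70 mm gap (jig x -70 to 0) with only the base plate, top at z = 10 mm: fingers can reach round the pin there
- leaf_hole (a point): centre of the hole at the front face of the hinge leaf, where the pin enters (jig x = 25, y = 0, z = 48 mm); axes are the jig's. The leaf is a grey steel plate 80 wide, 84 high, 8 mm thick, clamped upright across the jig (front at jig x = 25, back at 33 mm); the hole is 24.5 mm, edge chamfered
- backing_pad: sprung copper pad, a 19 mm round button on the pin's line in the leaf's hole, on which the pin's end presses; slides along jig x by 6 mm. Origin: the jig's when out, shifting with the travel. Spring: 5 N at rest, rising evenly to 11 N at 6 mm (fully home, hard stop); further push bears on the stop. Friction in the V-blocks takes about 2 to 5 N more of the robot's push
- pad_face (a point): centre of the pad's face: at jig x = 27 mm when out (6 mm proud of the leaf's back), at x = 33 mm (flush with the leaf's back) when fully home; axes are the jig's
- pin_home (a point): where the middle of the pin is when fully home (jig x = -27, y = 0, z = 48 mm), its leading end flush with the leaf's back; axes are the jig's. To lay the pin in the V-blocks clear of the leaf, its middle must be 8 mm or more (better 20 mm) short of this point
- hinge_pin: the loose hinge pin: plain round steel bar, pale grey, 22 mm diameter, 120 mm long, about 0.35 kg, lying on the bench. Origin on its surface at mid-length (underside at the start), its y axis is its length; both ends alike. Taken from the bench with the tool down, only the fingertips reach round it, its axis about 12 mm beyond the TCP
- pin_mid (a point): the centre of the hinge pin, on its axis at mid-length (11 mm above the bench at the start)
- tube_offcut: the debris: offcut of dark square steel tube, 30 x 30 mm, 52 mm tall, about 0.09 kg, standing upright on the jig's base plate (10 mm above the bench) in the gap between the V-blocks, in the pin's way. Origin at the centre of its lower end; x and y axes square to its sides
- scrap_pan: the scrap pan: open grey sheet-metal tray on the bench, fixed, 130 (x) x 110 (y) x 55 mm high with 4 mm walls, a flat gusset already lying in it. Origin on the bench under its centre, z up
- g_clamp: bystander to leave alone: grey G-clamp lying flat, 128 x 123 x 21 mm; origin at the centre of its underside
- paste_tin: bystander to leave alone: round white tin with a red lid, 79 mm across, 50 mm high; origin at the centre of its underside
- cold_chisel: bystander to leave alone: steel cold chisel lying flat, 23 x 170 x 12 mm; origin at the centre of its underside
Not all that is in view belongs to the job. What is shaped like the hinge_pin but green is not meant.

How it is judged:
On the way, in this order (a step that is already met when the one before it is completed fails the run):
1. the tube offcut lies in the scrap pan, let go (x of tube_offcut in the frame of scrap_pan between -0.06 and 0.06 m and y of tube_offcut in the frame of scrap_pan between -0.05 and 0.05 m and z of tube_offcut in the frame of scrap_pan between -0.01 and 0.055 m and contact force between the fingers and tube_offcut below 0.2 N and linear speed of tube_offcut below 0.05 m/s), for 0.2 s.
2. the pin lies in line in the two V-blocks (y of pin_mid in the frame of pin_home between -0.002 and 0.002 m and z of pin_mid in the frame of pin_home between -0.002 and 0.002 m and angle between the y axis of hinge_pin and the x axis of jig, either way round below 0.04 rad and x of pin_mid in the frame of pin_home between -0.06 and 0.003 m), for 0.2 s.
At the end, for the whole second after the job is handed in: the offcut lies in the pan; the pin is in line in the V-blocks (within 2 mm, 0.04 rad), within 1.5 mm of fully home, the pad in by 4.5 mm or more; the fingers are still on the pin, it is at rest and bears on the pad with a steady 8 to 25 N (x of tube_offcut in the frame of scrap_pan between -0.06 and 0.06 m and y of tube_offcut in the frame of scrap_pan between -0.05 and 0.05 m and z of tube_offcut in the frame of scrap_pan between -0.01 and 0.055 m and y of pin_mid in the frame of pin_home between -0.002 and 0.002 m and z of pin_mid in the frame of pin_home between -0.002 and 0.002 m and angle between the y axis of hinge_pin and the x axis of jig, either way round below 0.04 rad and x of pin_mid in the frame of pin_home between -0.0015 and 0.002 m and x of pad_face in the frame of jig above 0.0315 m and contact force between hinge_pin and backing_pad between 8 and 25 N and contact force between the fingers and hinge_pin above 2 N and linear speed of hinge_pin below 0.005 m/s); the arm keeps its last pose, push and grip.
It fails at once if the pad is rammed with more than 45 N (contact force between hinge_pin and backing_pad above 45 N).
It fails at once if another tool on the bench is shifted by more than 3 cm (distance of any of g_clamp, paste_tin, cold_chisel from where it was at the start of the episode above 0.03 m).
It also fails if it takes over 70 s, if anything falls off the work surface, if the arm or the gripper's body presses on something with over 40 N, if the wrist force passes 120 N, or if a joint passes its speed limit or range.

## Working session

There is one attempt and no reset: what is moved stays moved. The work goes in short steps, Python scripts to look and compute and a tool call to move; the robot and the scene stay as the last step left them, time stands still between calls to the robot, and variables do not carry over. Pictures are saved under pics/ and viewed, at most 10 in all, crops included, and the job is handed in when it is done.

Besides the shell and the picture viewer there is one more tool, called after ">>>" as name(argument=value, ...), one argument or row to a line, values as JSON. step_arm: Moves the arm, as the interface text tells. Its arguments: {"type":"object","properties":{"rows":{"type":"array","items":{"type":"array","items":{"type":"array","items":{"type":"number"}}}},"newtons":{"type":"number"}},"required":["rows"]}

```bash
mkdir -p pics; ls; python3 - <<'E'
from cell import manip
import cv2
for n in("scene","top"):
    cv2.imwrite(f"pics/{n}0.png",manip.read_camera(n)); c=manip.calibration(n); print(n,c)
print(manip.state())
E
```

```text
pics
scene {'K': array([[372.76877951,   0.        , 250.03884924],
       [  0.        , 372.76877951, 194.84453175],
       [  0.        ,   0.        ,   1.        ]]), 'R': array([[-0.0460659 ,  0.9987323 , -0.02029097],
       [ 0.5459075 ,  0.00815817, -0.83780574],
       [-0.83657811, -0.04967126, -0.54559126]]), 't': array([-0.15311936, -0.15706524,  1.23430626])}
top {'K': array([[363.70088724,   0.        , 256.33565569],
       [  0.        , 363.70088724, 191.80866762],
       [  0.        ,   0.        ,   1.        ]]), 'R': array([[-0.00245458, -0.99993836,  0.01082788],
       [-0.99670248,  0.00156814, -0.08112771],
       [ 0.08110573, -0.01099131, -0.9966449 ]]), 't': array([0.17725214, 0.3850419 , 0.96864443])}
{'time': 0.1, 'qpos': array([-1.21722175,  0.41181535, -0.01269255,  1.59691927,  0.00560057,
        1.13429243, -0.08222129]), 'qd': array([-7.33382030e-04, -2.19006134e-03,  6.34391869e-04, -1.43941194e-03,
       -2.49562404e-03,  9.21473447e-05, -1.35983301e-04]), 'joint_torque': array([ 3.21545609e-03, -5.89088094e+01,  6.44126236e-01, -2.91706985e+01,
       -5.37618692e-02,  1.44615630e-02,  3.96369444e-05]), 'eef_pos': array([0.25573866, 0.56983718, 0.24061291]), 'tcp_rot': array([ 2.09334841e-01,  9.77843768e-01, -6.93091183e-04, -9.38425889e-05]), 'wrist_force': array([ 0.09334744, -1.06770493, -0.61432299]), 'wrist_torque': array([ 0.05858647, -0.01167451,  0.0250549 ]), 'finger_force': 0.0, 'width': 0.08775281104008043}
```

View pics/scene0.png

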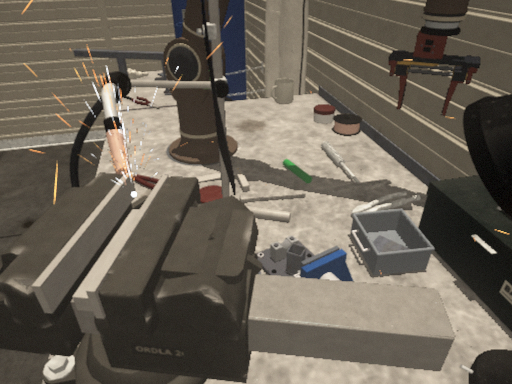

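View pics/top0.png

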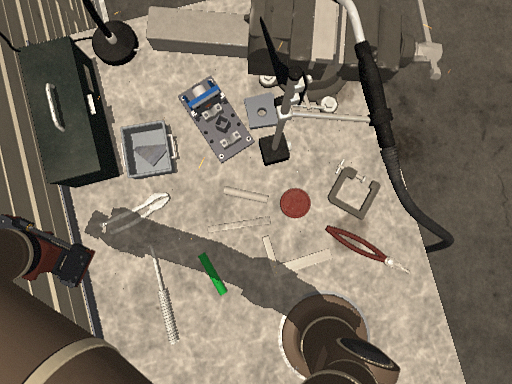

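The top view shows the jig near (215,118), the pan at (148,148), the green decoy at (212,273) and several pale bars near (246,194), (240,224) and (305,262). The scene view shows the jig partly hidden behind the vise, around (300,255). I'll zoom in next.

```bash
python3 - <<'E'
import cv2,numpy as np
t=cv2.imread("pics/top0.png");s=cv2.imread("pics/scene0.png")
a=cv2.resize(t[70:270,110:340],None,fx=3.4,fy=3,interpolation=cv2.INTER_CUBIC)
a=cv2.resize(t[70:270,110:340],(690,600),interpolation=cv2.INTER_CUBIC)
b=cv2.resize(s[170:290,220:380],(800,600),interpolation=cv2.INTER_CUBIC)
cv2.imwrite("pics/tz.png",a);cv2.imwrite("pics/sz.png",b)
E
```

```text
(no output)
```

View pics/tz.png

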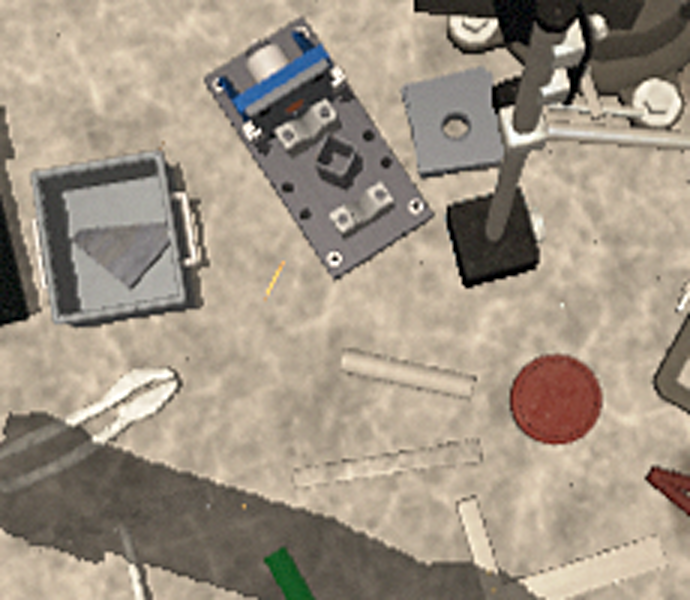

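View pics/sz.png

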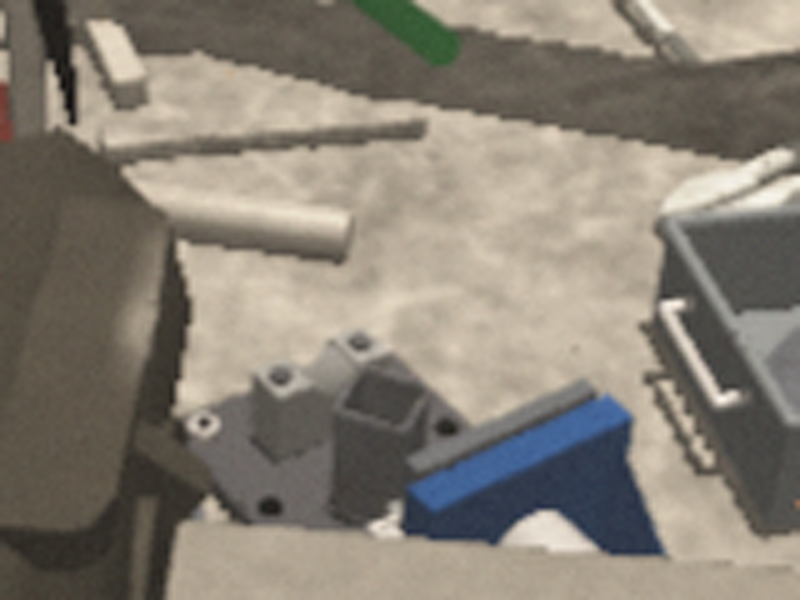

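The zooms show the jig, with the offcut standing in its gap at top px ≈(223,122). The round pin lies at top px (224,190) to (268,199), and its right end is at scene px (289,217). The square bar at top px (240,224) is the chisel, and a tall post stands beside the jig, with its base near top px (274,150). I'll take one tighter crop to pick features.

```bash
python3 - <<'E'
import cv2,numpy as np
t=cv2.imread("pics/top0.png")
a=cv2.resize(t[72:166,174:266],None,fx=6,fy=6,interpolation=cv2.INTER_CUBIC)
a=cv2.convertScaleAbs(a,alpha=1.5,beta=10)
b=cv2.resize(t[180:210,215:275],None,fx=4,fy=4,interpolation=cv2.INTER_CUBIC)
c=np.zeros((564,800,3),np.uint8);c[:,:552]=a;c[:120,556:796]=b
cv2.imwrite("pics/jz.png",c)
E
cat > h.py <<'E'
import numpy as np
from cell import manip
C={n:manip.calibration(n) for n in("scene","top")}
def ray(n,p):
    c=C[n];R=c["R"];d=R.T@np.linalg.inv(c["K"])@[p[0],p[1],1];return -R.T@c["t"],d
def onz(n,p,z):
    o,d=ray(n,p);return o+d*(z-o[2])/d[2]
def tri(pt,ps):
    o1,d1=ray("top",pt);o2,d2=ray("scene",ps)
    s=np.linalg.lstsq(np.c_[d1,-d2],o2-o1,rcond=None)[0]
    a,b=o1+s[0]*d1,o2+s[1]*d2;return (a+b)/2,np.linalg.norm(a-b)
def proj(n,X):
    c=C[n];q=c["K"]@(c["R"]@np.asarray(X)+c["t"]);return q[:2]/q[2]
E
```

```text
(no output)
```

View pics/jz.png

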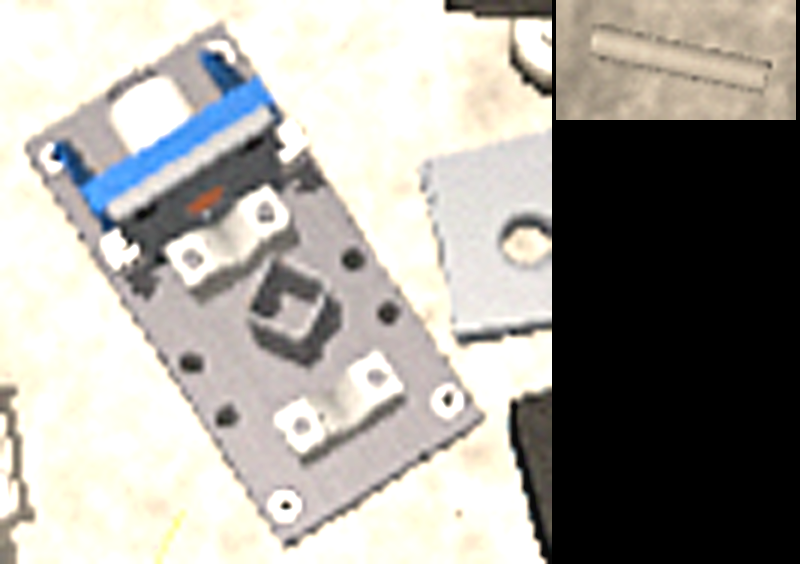

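The crop shows the plate corners at (287,546), (484,414), (223,22) and (27,147), the tube rim centred at (289,300), and both V-block tops. Next I'll compute poses and check them against the known sizes and the scene view.

```bash
python3 - <<'E'
from h import *
import cv2
np.set_printoptions(precision=4,suppress=True)
J=lambda X,Y:(174+(X+.5)/6-.5,72+(Y+.5)/6-.5)
T=lambda X,Y:(110+(X+.5)/3-.5,70+(Y+.5)/3-.5)
S=lambda X,Y:(220+(X+.5)/5-.5,170+(Y+.5)/5-.5)
P=lambda X,Y:(215+(X+.5)/4-.5,180+(Y+.5)/4-.5)
def fit(px,z,loc):
    W=np.array([onz("top",p,z)[:2] for p in px]);L=np.array(loc)/1000
    a=(L-L.mean(0)).T@(W-W.mean(0));th=np.arctan2(a[0,1]-a[1,0],a[0,0]+a[1,1])
    R=np.array([[np.cos(th),-np.sin(th)],[np.sin(th),np.cos(th)]]);o=W.mean(0)-R@L.mean(0)
    print(" org",o,"th",np.degrees(th),"res mm",((W-(L@R.T+o))*1000).round(1).tolist());return o,th
print("plate");o1,t1=fit([J(287,546),J(484,414),J(223,22),J(27,147)],.01,[(-115,55),(-115,-55),(110,-55),(110,55)])
print("vbl");o2,t2=fit([J(275,408),J(378,350),J(404,392),J(302,452),J(167,243),J(270,186),J(195,290),J(290,218)],.044,[(-70,27),(-70,-27),(-90,-27),(-90,27),(20,27),(20,-27),(0,27),(0,-27)])
print("tube");fit([J(271,258),J(330,290),J(305,340),J(248,308)],.062,[(15,15),(15,-15),(-15,-15),(-15,15)])
a,b=onz("top",P(36,41),.011),onz("top",P(213,75),.011);d=b-a
print("pin",a,b,(a+b)/2,np.linalg.norm(d),"dir",np.degrees(np.arctan2(d[1],d[0])))
print("tri pin left end top", tri(P(36,37),S(353,218)), tri(P(36,41),S(345,237)))
print("tri tube corners (leftmost in scene=?)", [tri(J(*a),S(*b)) for a,b in [((271,258),(395,424)),((330,290),(335,400)),((305,340),(372,362)),((248,308),(430,388))]])
W=np.array([onz("top",T(*p),.055)[:2] for p in [(33,172),(160,152),(188,306),(57,324)]]);print("pan",W,W.mean(0),np.linalg.norm(W-np.roll(W,1,0),axis=1))
print("pan tri",tri(T(188,306),S(660,215)))
print("post base",[onz("top",T(*p),.05) for p in[(447,205),(522,188),(540,270),(465,287)]])
print("pad tri leaf corner",onz("top",J(107,212),.094),onz("top",J(270,118),.094))
for n,z in((.02,.0),):
  pass
print(np.array([proj("scene",[.0,0,0])]))
print("vb tri", tri(J(404,392),S(255,380)), tri(J(378,350),S(318,382)))
E
```

```text
plate
 org [0.5913 0.2885] th 33.245794275356744 res mm [[1.0, 0.2], [1.7, 2.3], [-1.7, -0.2], [-1.0, -2.3]]
vbl
 org [0.5924 0.289 ] th 32.72797395754529 res mm [[3.1, 0.4], [0.0, 0.4], [-2.1, -0.3], [0.2, -0.8], [1.8, 0.1], [-1.4, -0.0], [-2.6, -1.7], [0.9, 1.8]]
tube
 org [0.5661 0.2671] th -27.293504921656563 res mm [[-2.0, 1.3], [-2.5, 2.2], [2.0, -0.8], [2.4, -2.6]]
pin [0.3911 0.2652 0.011 ] [0.3678 0.1452 0.011 ] [0.3794 0.2052 0.011 ] 0.12219772479240115 dir -100.99678393464346
tri pin left end top (array([0.3931, 0.2657, 0.0194]), np.float64(0.002437440640568893)) (array([0.3914, 0.2646, 0.0071]), np.float64(0.0017749735280119317))
tri tube corners (leftmost in scene=?) [(array([0.5841, 0.2736, 0.0627]), np.float64(0.0021699154790973253)), (array([0.5702, 0.2499, 0.0618]), np.float64(0.0016319760856819952)), (array([0.5481, 0.2629, 0.062 ]), np.float64(0.006063810697384171)), (array([0.5623, 0.286 , 0.0616]), np.float64(0.002634132288259242))]
pan [[0.553  0.532 ]
 [0.5709 0.4217]
 [0.435  0.395 ]
 [0.4194 0.5076]] [0.4946 0.4641] [0.1358 0.1117 0.1385 0.1137]
pan tri (array([0.4354, 0.397 , 0.0532]), np.float64(0.003044932300369189))
post base [array([0.5249, 0.1704, 0.05  ]), array([0.5402, 0.1042, 0.05  ]), array([0.4671, 0.0891, 0.05  ]), array([0.4521, 0.1548, 0.05  ])]
pad tri leaf corner [0.5945 0.3409 0.094 ] [0.6353 0.2726 0.094 ]
[[203.7958 147.4098]]
vb tri (array([0.5308, 0.219 , 0.0372]), np.float64(0.0028867437197632644)) (array([0.5468, 0.2369, 0.0501]), np.float64(0.016586661481381375))
```

```bash
python3 - <<'E'
from h import *
np.set_printoptions(precision=3,suppress=True)
T=lambda X,Y:(110+(X+.5)/3-.5,70+(Y+.5)/3-.5)
for z in(.03,.06):
    x=onz("top",T(493,235),z);print(x)
    for h in(.1,.2,.3,.4,.5): print(h,proj("top",[x[0],x[1],h]),proj("scene",[x[0],x[1],h]))
print("clamp",tri((283,112),(222,88)))
import cv2
s=cv2.imread("pics/scene0.png");t=cv2.imread("pics/top0.png")
cv2.imwrite("pics/post.png",np.hstack([cv2.resize(s[0:200,150:290],(420,600)),cv2.resize(t[0:170,225:325],(353,600))]))
E
```

```text
[0.502 0.129 0.03 ]
0.1 [275.66  142.361] [225.489 211.872]
0.2 [278.529 132.618] [222.489 168.496]
0.3 [282.204 120.135] [218.981 117.772]
0.4 [287.082 103.569] [214.823  57.658]
0.5 [293.867  80.524] [209.817 -14.719]
[0.496 0.131 0.06 ]
0.1 [274.949 144.776] [226.683 210.125]
0.2 [277.732 135.324] [223.797 166.924]
0.3 [281.298 123.213] [220.426 116.46 ]
0.4 [286.032 107.137] [216.436  56.734]
0.5 [292.618  84.767] [211.639 -15.063]
clamp (array([0.502, 0.134, 0.352]), np.float64(0.005616312046279125))
```

View pics/post.png

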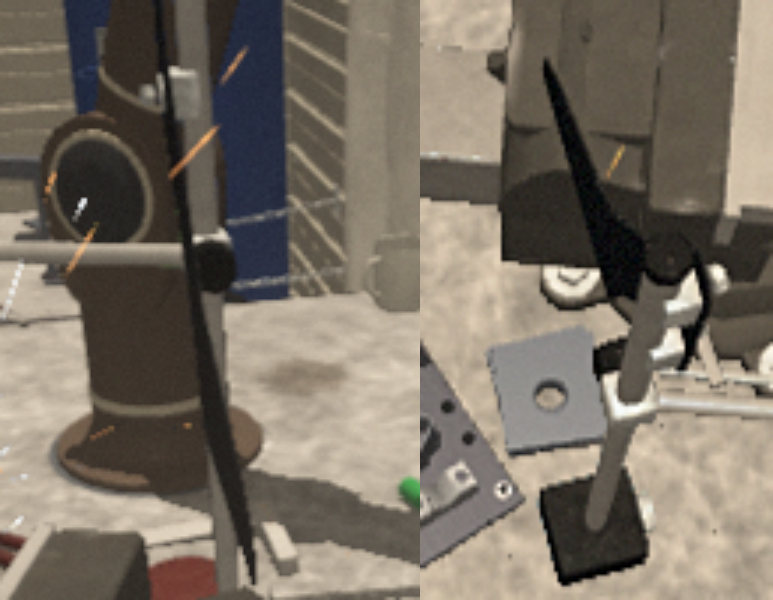

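The left half shows the tall grey post, with its clamp at about z 0.35. A black blade hangs from it; its tip is at scene px (235,194) and top px (260,17).

```bash
python3 - <<'E'
from h import *
np.set_printoptions(precision=3,suppress=True)
print("tip",tri((260,17),(235,194)))
print("blade mid",tri((282,75),(214,95)),tri((273,50),(222,140)))
# yaw facts
from scipy.spatial.transform import Rotation as R
s=manip.state();print(R.from_quat(s["tcp_rot"]).as_matrix(),s["eef_pos"])
E
```

```text
tip (array([0.721, 0.172, 0.285]), np.float64(0.0023541424034730705))
blade mid (array([0.568, 0.133, 0.361]), np.float64(0.0006492606387442202)) (array([0.634, 0.148, 0.319]), np.float64(0.00267194181365845))
[[-0.912  0.409 -0.   ]
 [ 0.409  0.912 -0.001]
 [-0.    -0.001 -1.   ]] [0.256 0.57  0.241]
```

```bash
cat >> h.py <<'E'
from scipy.spatial.transform import Rotation as Ro
def go(x,y,z,yang):
    "tool-axes shift (mm) and turn (deg) to a tool-down pose with tool y at angle yang"
    s=manip.state();R=Ro.from_quat(s["tcp_rot"]).as_matrix()
    c,n=np.cos(np.radians(yang)),np.sin(np.radians(yang))
    G=np.array([[-n,c,0],[c,n,0],[0,0,-1.]]);G[:,0]=np.cross(G[:,1],G[:,2])
    print("shift mm",(R.T@(np.array([x,y,z])-s["eef_pos"])*1000).round(1),"turn",np.degrees(Ro.from_matrix(R.T@G).as_rotvec()).round(1),
      "yang",np.degrees(np.arctan2(R[1,1],R[0,1])).round(1))
E
python3 -c "
from h import *
go(.566,.267,.2,-30)"
```

```text
shift mm [-407.  -149.2   40.9] turn [-0.1  0.1 95.8] yang 65.8
```

>>> step_arm(
  rows=[
    [[-203, -75, 20, 0, 0, 48, 0.065], [-203, -75, 20, 0, 0, 48, 0.065], [-203, -75, 20, 0, 0, 48, 0.065], [-203, -75, 20, 0, 0, 48, 0.065]],
  ],
)

```text
time: 0.43
eef_pos: [0.3752, 0.4524, 0.2256]
tcp_rot: [0.447, 0.894, -0.0, -0.0]
wrist_force: [0.6, 0.4, -0.8]
width: 0.0661
finger_force: 0.0
```

The shifts should be in metres. I sent millimetres by mistake, but the per-row limit kept the motion on course. I'll use metres from here on.

```bash
sed -i 's/"shift mm",(R.T@(np.array(\[x,y,z\])-s\["eef_pos"\])\*1000).round(1)/"shift m",(R.T@(np.array([x,y,z])-s["eef_pos"])).round(4)/' h.py
python3 -c "
from h import *
go(.566,.267,.2,-30)"
```

```text
shift m [-0.2628  0.0414  0.0256] turn [-0.   0.  66.9] yang 36.9
```

>>> step_arm(
  rows=[
    [[-0.263, 0.041, 0.026, 0, 0, 67, 0.065], [-0.263, 0.041, 0.026, 0, 0, 67, 0.065], [-0.263, 0.041, 0.026, 0, 0, 67, 0.065], [-0.263, 0.041, 0.026, 0, 0, 67, 0.065], [-0.263, 0.041, 0.026, 0, 0, 67, 0.065], [-0.263, 0.041, 0.026, 0, 0, 67, 0.065], [-0.263, 0.041, 0.026, 0, 0, 67, 0.065], [-0.263, 0.041, 0.026, 0, 0, 67, 0.065], [-0.263, 0.041, 0.026, 0, 0, 67, 0.065], [-0.263, 0.041, 0.026, 0, 0, 67, 0.065]],
  ],
)

```text
time: 1.27
eef_pos: [0.5661, 0.2685, 0.1993]
tcp_rot: [0.867, 0.498, -0.001, 0.0]
wrist_force: [-0.6, -0.2, 0.3]
width: 0.0651
finger_force: 0.0
```

```bash
python3 -c "
from h import *
go(.566,.267,.04,-30);print(manip.state()['qpos'].round(2))"
```

```text
shift m [-0.0012  0.0008  0.1593] turn [-0.   0.1 -0.3] yang -30.3
[-0.85  0.48  0.46  1.66 -0.24  1.06 -0.84]
```

>>> step_arm(
  rows=[
    [[-0.001, 0.001, 0.04, 0, 0, 0, 0.065], [-0.001, 0.001, 0.08, 0, 0, 0, 0.065], [-0.001, 0.001, 0.11, 0, 0, 0, 0.065], [-0.001, 0.001, 0.13, 0, 0, 0, 0.065], [-0.001, 0.001, 0.145, 0, 0, 0, 0.065], [-0.001, 0.001, 0.154, 0, 0, 0, 0.065], [-0.001, 0.001, 0.154, 0, 0, 0, 0.065]],
  ],
)

```text
time: 1.85
eef_pos: [0.565, 0.2673, 0.0438]
tcp_rot: [0.865, 0.501, -0.002, 0.0]
wrist_force: [0.3, 0.1, -0.1]
width: 0.0655
finger_force: 0.0
```

>>> step_arm(
  rows=[
    [[0, 0, 0, 0, 0, 0, 0.025], [0, 0, 0, 0, 0, 0, 0.02], [0, 0, 0, 0, 0, 0, 0.02], [0, 0, 0, 0, 0, 0, 0.02], [0, 0, 0, 0, 0, 0, 0.02], [0, 0, 0, 0, 0, 0, 0.02]],
  ],
  newtons=15,
)

```text
time: 2.35
eef_pos: [0.5666, 0.2682, 0.0467]
tcp_rot: [0.865, 0.501, 0.001, -0.0]
wrist_force: [-0.4, -0.3, 3.8]
width: 0.031
finger_force: 14.7
```

>>> step_arm(
  rows=[
    [[0, 0, -0.03, 0, 0, 0, 0.02], [0, 0, -0.07, 0, 0, 0, 0.02], [0, 0, -0.11, 0, 0, 0, 0.02], [0, 0, -0.12, 0, 0, 0, 0.02], [0, 0, -0.12, 0, 0, 0, 0.02]],
  ],
  newtons=20,
)

```text
time: 2.77
eef_pos: [0.5683, 0.2687, 0.1699]
tcp_rot: [0.865, 0.501, 0.003, -0.0]
wrist_force: [0.4, -0.1, -1.7]
width: 0.0312
finger_force: 19.6
```

```bash
python3 -c "
from h import *
go(.495,.464,.165,10)"
```

```text
shift m [ 0.133  -0.1608  0.0052] turn [  0.3  -0.3 -39.8] yang -29.8
```

>>> step_arm(
  rows=[
    [[0.133, -0.161, 0.005, 0, 0, -40, 0.02], [0.133, -0.161, 0.005, 0, 0, -40, 0.02], [0.133, -0.161, 0.005, 0, 0, -40, 0.02], [0.133, -0.161, 0.005, 0, 0, -40, 0.02], [0.133, -0.161, 0.005, 0, 0, -40, 0.02], [0.133, -0.161, 0.005, 0, 0, -40, 0.02], [0.133, -0.161, 0.005, 0, 0, -40, 0.02], [0.133, -0.161, 0.005, 0, 0, -40, 0.02]],
  ],
)

```text
time: 3.43
eef_pos: [0.4921, 0.4624, 0.1589]
tcp_rot: [0.642, 0.767, -0.002, 0.0]
wrist_force: [0.1, -0.4, -1.0]
width: 0.0309
finger_force: 19.6
```

```bash
python3 -c "
from h import *
import cv2
go(.495,.464,.05,10)
cv2.imwrite('pics/s1.png',cv2.resize(np.hstack([manip.read_camera('scene')[130:330,230:480],manip.read_camera('top')[60:260,60:280]]),(800,340)))"
```

```text
shift m [0.0013 0.0033 0.1088] turn [-0.1  0.1  0.1] yang 10.1
```

View pics/s1.png

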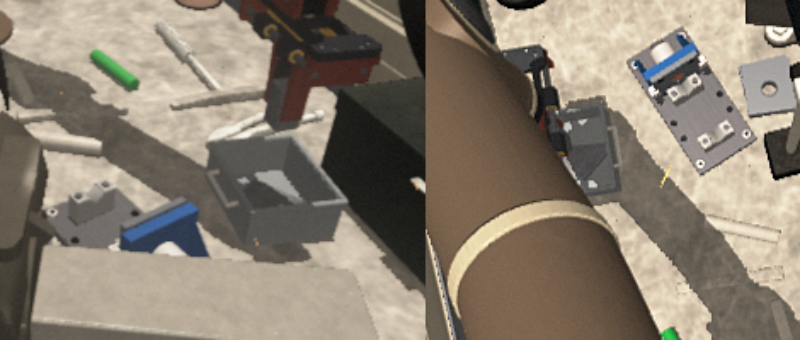

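The gripper is over the pan with the tube between its fingers. I'll lower and release.

>>> step_arm(
  rows=[
    [[0.001, 0.003, 0.03, 0, 0, 0, 0.02], [0.001, 0.003, 0.06, 0, 0, 0, 0.02], [0.001, 0.003, 0.085, 0, 0, 0, 0.02], [0.001, 0.003, 0.1, 0, 0, 0, 0.02], [0.001, 0.003, 0.1, 0, 0, 0, 0.02], [0.001, 0.003, 0.1, 0, 0, 0, 0.045], [0.001, 0.003, 0.1, 0, 0, 0, 0.045], [0.001, 0.003, 0.1, 0, 0, 0, 0.045], [0.001, 0.003, 0.1, 0, 0, 0, 0.045], [0.001, 0.003, 0.1, 0, 0, 0, 0.045]],
  ],
)

```text
time: 4.37
eef_pos: [0.4961, 0.4653, 0.0624]
tcp_rot: [0.642, 0.767, 0.001, 0.0]
wrist_force: [-0.6, 0.6, -0.4]
width: 0.0449
finger_force: 0.0
```

>>> step_arm(
  rows=[
    [[0, 0, -0.03, 0, 0, 0, 0.045], [0, 0, -0.07, 0, 0, 0, 0.045], [0, 0, -0.11, 0, 0, 0, 0.045], [0, 0, -0.14, 0, 0, 0, 0.045], [0, 0, -0.14, 0, 0, 0, 0.045], [0, 0, -0.14, 0, 0, 0, 0.045]],
  ],
)

```text
time: 4.87
eef_pos: [0.4965, 0.4658, 0.2042]
tcp_rot: [0.642, 0.767, 0.003, 0.0]
wrist_force: [-0.6, 0.4, -0.5]
width: 0.045
finger_force: 0.0
```

```bash
python3 -c "
from h import *
go(.379,.205,.2,-11)"
```

```text
shift m [-0.2359 -0.1618  0.0027] turn [ 0.2 -0.2 21.2] yang 10.2
```

>>> step_arm(
  rows=[
    [[-0.236, -0.162, 0.003, 0, 0, 21, 0.05], [-0.236, -0.162, 0.003, 0, 0, 21, 0.05], [-0.236, -0.162, 0.003, 0, 0, 21, 0.05], [-0.236, -0.162, 0.003, 0, 0, 21, 0.05], [-0.236, -0.162, 0.003, 0, 0, 21, 0.05], [-0.236, -0.162, 0.003, 0, 0, 21, 0.05], [-0.236, -0.162, 0.003, 0, 0, 21, 0.05], [-0.236, -0.162, 0.003, 0, 0, 21, 0.05], [-0.236, -0.162, 0.003, 0, 0, 21, 0.05], [-0.236, -0.162, 0.003, 0, 0, 21, 0.05]],
  ],
)

```text
time: 5.7
eef_pos: [0.3779, 0.2045, 0.1979]
tcp_rot: [0.771, 0.637, 0.0, -0.0]
wrist_force: [0.2, 0.6, -0.0]
width: 0.0499
finger_force: 0.0
```

```bash
python3 -c "
from h import *
import cv2
go(.379,.205,.023,-11);print(manip.state()['qpos'].round(2))
cv2.imwrite('pics/s2.png',cv2.resize(np.hstack([manip.read_camera('scene')[130:330,210:460],manip.read_camera('top')[60:260,60:280]]),(800,340)))"
```

```text
shift m [0.0006 0.001  0.1749] turn [ 0.  -0.   0.2] yang -10.8
[-0.98  0.12  0.41  2.12 -0.06  0.91 -0.73]
```

View pics/s2.png

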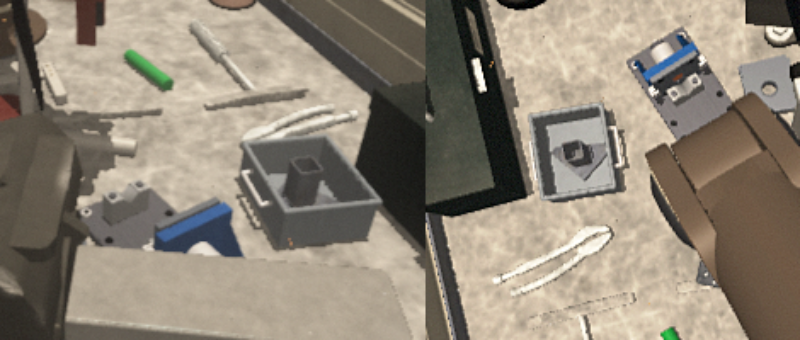

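The tube stands in the pan at right-panel (572,152), let go. Now I'll descend on the pin.

>>> step_arm(
  rows=[
    [[0.001, 0.001, 0.04, 0, 0, 0, 0.05], [0.001, 0.001, 0.08, 0, 0, 0, 0.05], [0.001, 0.001, 0.12, 0, 0, 0, 0.05], [0.001, 0.001, 0.145, 0, 0, 0, 0.05], [0.001, 0.001, 0.16, 0, 0, 0, 0.05], [0.001, 0.001, 0.17, 0, 0, 0, 0.05], [0.001, 0.001, 0.174, 0, 0, 0, 0.05], [0.001, 0.001, 0.174, 0, 0, 0, 0.05]],
  ],
)

```text
time: 6.47
eef_pos: [0.379, 0.2049, 0.0233]
tcp_rot: [0.77, 0.638, -0.001, 0.0]
wrist_force: [-0.6, 0.0, -0.0]
width: 0.05
finger_force: 0.0
```

>>> step_arm(
  rows=[
    [[0, 0, 0, 0, 0, 0, 0.03], [0, 0, 0, 0, 0, 0, 0.01], [0, 0, 0, 0, 0, 0, 0.01], [0, 0, 0, 0, 0, 0, 0.01], [0, 0, 0, 0, 0, 0, 0.01], [0, 0, 0, 0, 0, 0, 0.01]],
  ],
  newtons=30,
)

```text
time: 6.97
eef_pos: [0.3791, 0.2051, 0.0245]
tcp_rot: [0.77, 0.637, 0.0, -0.0]
wrist_force: [-2.3, -1.0, 6.0]
width: 0.0213
finger_force: 29.8
```

>>> step_arm(
  rows=[
    [[0, 0, -0.03, 0, 0, 0, 0.01], [0, 0, -0.07, 0, 0, 0, 0.01], [0, 0, -0.11, 0, 0, 0, 0.01], [0, 0, -0.15, 0, 0, 0, 0.01], [0, 0, -0.15, 0, 0, 0, 0.01], [0, 0, -0.15, 0, 0, 0, 0.01]],
  ],
)

```text
time: 7.47
eef_pos: [0.3797, 0.2055, 0.1755]
tcp_rot: [0.77, 0.637, 0.002, -0.0]
wrist_force: [-0.4, -0.2, -5.4]
width: 0.0213
finger_force: 29.9
```

```bash
python3 -c "
from h import *
go(.5525,.2634,.17,-57)"
```

```text
shift m [0.0892 0.1589 0.0062] turn [ 0.  -0.3 46.2] yang -10.8
```

The direct path would swing the gripper body within about 18 mm of the post, so I'll detour to larger y.

```bash
python3 -c "
from h import *
go(.42,.32,.17,-57)"
```

```text
shift m [0.12   0.0182 0.006 ] turn [ 0.  -0.3 46.2] yang -10.8
```

>>> step_arm(
  rows=[
    [[0.12, 0.018, 0.006, 0, 0, 46, 0.01], [0.12, 0.018, 0.006, 0, 0, 46, 0.01], [0.12, 0.018, 0.006, 0, 0, 46, 0.01], [0.12, 0.018, 0.006, 0, 0, 46, 0.01], [0.12, 0.018, 0.006, 0, 0, 46, 0.01], [0.12, 0.018, 0.006, 0, 0, 46, 0.01], [0.12, 0.018, 0.006, 0, 0, 46, 0.01], [0.12, 0.018, 0.006, 0, 0, 46, 0.01]],
  ],
)

```text
time: 8.13
eef_pos: [0.418, 0.3182, 0.1652]
tcp_rot: [0.959, 0.284, -0.002, 0.002]
wrist_force: [-0.2, 0.8, -4.5]
width: 0.0214
finger_force: 29.9
```

```bash
python3 -c "
from h import *
go(.5525,.2634,.17,-57)"
```

```text
shift m [ 0.0828  0.1193 -0.0049] turn [0.1 0.3 0.1] yang -56.9
```

>>> step_arm(
  rows=[
    [[0.083, 0.119, -0.005, 0, 0, 0, 0.01], [0.083, 0.119, -0.005, 0, 0, 0, 0.01], [0.083, 0.119, -0.005, 0, 0, 0, 0.01], [0.083, 0.119, -0.005, 0, 0, 0, 0.01], [0.083, 0.119, -0.005, 0, 0, 0, 0.01], [0.083, 0.119, -0.005, 0, 0, 0, 0.01]],
  ],
)

```text
time: 8.63
eef_pos: [0.554, 0.2631, 0.1708]
tcp_rot: [0.959, 0.285, -0.001, 0.001]
wrist_force: [-0.3, 0.8, -4.0]
width: 0.0213
finger_force: 29.9
```

```bash
python3 -c "
from h import *
import cv2
go(.5525,.2634,.06,-57);print(manip.state()['qpos'].round(2))
cv2.imwrite('pics/s3.png',np.hstack([cv2.resize(manip.read_camera('scene')[130:290,200:400],(500,400)),cv2.resize(manip.read_camera('top')[60:220,140:260],(300,400))]))"
```

```text
shift m [-0.0007 -0.0011  0.1108] turn [0.  0.2 0.1] yang -56.9
[-0.92  0.5   0.55  1.73 -0.3   1.   -1.25]
```

View pics/s3.png

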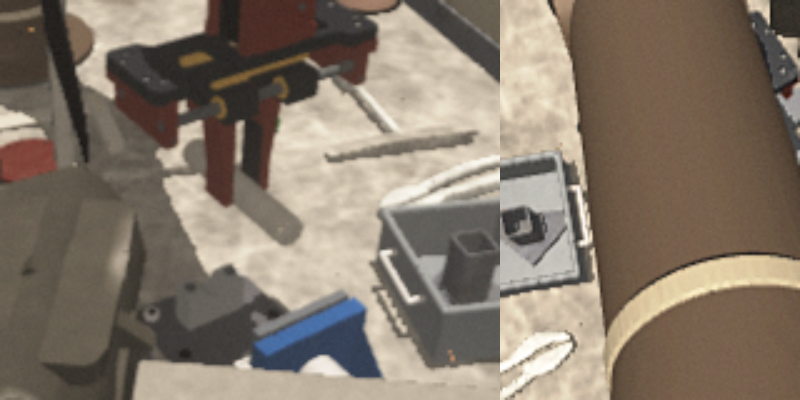

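The pin is held at mid-length, with its ends at scene px ≈(278,190) and (314,222). The top view is blocked by the arm. I'll check the ends against the predicted projection.

```bash
python3 -c "
from h import *
c=manip.state()['eef_pos']-[0,0,.012];d=np.array([.8387,.5446,0])
for s in(-.06,0,.06): print(proj('scene',c+s*d))
o=np.array([.592,.289,.012]);
print('jig near plate corners scene',[proj('scene',[.592+.8387*x-.5446*y,.289+.5446*x+.8387*y,z]) for x,y,z in((20,27,44),(20,-27,44),(25,40,94),(25,-40,94)) for x,y,z in [(x/1e3,y/1e3,z/1e3)]])
print(onz('scene',(314,222),c[2]),onz('scene',(278,190),c[2]),c+.06*d,c-.06*d)
"
```

```text
[277.51052219 187.26128771]
[296.10688714 202.14806642]
[317.29027213 219.10580873]
jig near plate corners scene [array([325.28264364, 265.95072106]), array([302.0445925 , 276.96831197]), array([335.20621398, 244.59591829]), array([299.33700029, 260.73883085])]
[0.61071063 0.29158638 0.15921347] [0.51172368 0.23330701 0.15921347] [0.60254652 0.2978846  0.15921347] [0.50190252 0.2325326  0.15921347]
```

The held pin agrees with the prediction to about 3 px. I'll descend in stages, watching the force.

>>> step_arm(
  rows=[
    [[-0.001, -0.001, 0.03, 0, 0, 0, 0.01], [-0.001, -0.001, 0.06, 0, 0, 0, 0.01], [-0.001, -0.001, 0.08, 0, 0, 0, 0.01], [-0.001, -0.001, 0.092, 0, 0, 0, 0.01], [-0.001, -0.001, 0.1, 0, 0, 0, 0.01], [-0.001, -0.001, 0.1, 0, 0, 0, 0.01], [-0.001, -0.001, 0.1, 0, 0, 0, 0.01]],
  ],
)

```text
time: 9.32
eef_pos: [0.5525, 0.2658, 0.0735]
tcp_rot: [0.958, 0.286, 0.0, -0.0]
wrist_force: [-0.3, 0.9, -3.4]
width: 0.0215
finger_force: 29.9
```

>>> step_arm(
  rows=[
    [[0, 0, 0.002, 0, 0, 0, 0.01], [0, 0, 0.004, 0, 0, 0, 0.01], [0, 0, 0.006, 0, 0, 0, 0.01], [0, 0, 0.006, 0, 0, 0, 0.01]],
  ],
)

```text
time: 9.65
eef_pos: [0.5525, 0.2655, 0.0672]
tcp_rot: [0.958, 0.286, 0.0, -0.0]
wrist_force: [0.4, 1.2, -3.1]
width: 0.0215
finger_force: 29.9
```

>>> step_arm(
  rows=[
    [[-0.001, 0.002, 0, 0, 0, 0, 0.01], [-0.001, 0.002, 0.001, 0, 0, 0, 0.01], [-0.001, 0.002, 0.002, 0, 0, 0, 0.01], [-0.001, 0.002, 0.003, 0, 0, 0, 0.01], [-0.001, 0.002, 0.003, 0, 0, 0, 0.01]],
  ],
)

```text
time: 10.07
eef_pos: [0.5528, 0.2636, 0.0643]
tcp_rot: [0.958, 0.286, 0.0, -0.0]
wrist_force: [-1.6, 0.7, -0.6]
width: 0.0213
finger_force: 29.9
```

```bash
python3 -c "
from h import *
go(.5525,.2634,.061,-57);print(manip.state()['wrist_force'],manip.state()['eef_pos'])"
```

```text
shift m [-0.0003 -0.      0.0033] turn [-0.  -0.   0.2] yang -56.8
[-1.62537345  0.72851962 -0.5627268 ] [0.55281158 0.26355225 0.06425022]
```

Contact is on the −y flank, since the force points toward +y. I'll back the lateral shift off by 2 mm.

>>> step_arm(
  rows=[
    [[0, -0.001, 0, 0, 0, 0, 0.01], [0, -0.002, 0, 0, 0, 0, 0.01], [0, -0.002, 0.001, 0, 0, 0, 0.01], [0, -0.002, 0.002, 0, 0, 0, 0.01], [0, -0.002, 0.002, 0, 0, 0, 0.01]],
  ],
)

```text
time: 10.48
eef_pos: [0.5514, 0.2651, 0.0621]
tcp_rot: [0.958, 0.286, -0.0, -0.0]
wrist_force: [-1.6, 0.3, -0.1]
width: 0.0212
finger_force: 29.8
```

>>> step_arm(
  rows=[
    [[0, -0.001, 0, 0, 0, 0, 0.01], [0, -0.001, 0.0005, 0, 0, 0, 0.01], [0, -0.001, 0.001, 0, 0, 0, 0.01], [0, -0.001, 0.001, 0, 0, 0, 0.01]],
  ],
)

```text
time: 10.82
eef_pos: [0.5514, 0.2655, 0.0618]
tcp_rot: [0.958, 0.286, 0.0, -0.0]
wrist_force: [-3.2, -1.4, 6.0]
width: 0.0211
finger_force: 29.9
```

Seated, with the vertical force up about 10 N and little lateral. I'll release to let the pin self-centre.

>>> step_arm(
  rows=[
    [[0, 0, -0.001, 0, 0, 0, 0.035], [0, 0, -0.001, 0, 0, 0, 0.04], [0, 0, -0.001, 0, 0, 0, 0.04], [0, 0, -0.001, 0, 0, 0, 0.04], [0, 0, -0.001, 0, 0, 0, 0.04], [0, 0, -0.001, 0, 0, 0, 0.04]],
  ],
)

```text
time: 11.32
eef_pos: [0.5511, 0.2656, 0.0619]
tcp_rot: [0.958, 0.286, -0.0, 0.0]
wrist_force: [0.2, -0.8, -0.4]
width: 0.04
finger_force: 0.0
```

```bash
python3 -c "
from h import *
import cv2
s=manip.state();print(s['eef_pos'],s['wrist_force'])
a=np.array([.8387,.5446])
p=s['eef_pos'][:2];print('jig',(p-[.592,.289])@a,(p-[.592,.289])@[-a[1],a[0]])
im=manip.read_camera('scene');cv2.imwrite('pics/s4f.png',im)
cv2.imwrite('pics/s4.png',cv2.resize(im[190:290,240:360],(720,600),interpolation=cv2.INTER_CUBIC))"
```

```text
[0.55108224 0.26560604 0.06189403] [ 0.23214293 -0.77471292 -0.41417513]
jig -0.047058078751266316 0.002663302083769821
```

View pics/s4.png

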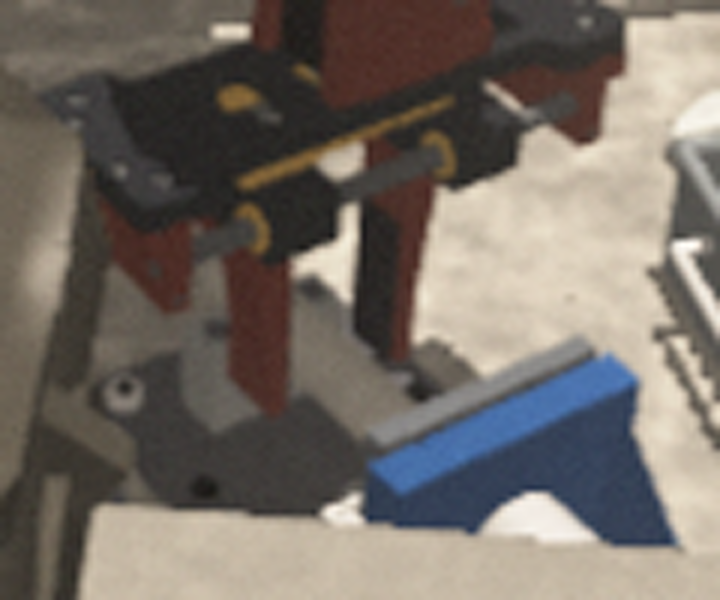

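The pin lies between the open fingers, in the V-blocks and pointing at the leaf, with about 12 mm of clearance to it. I'll lower by 11 mm so the pads centre on the axis, then regrip gently while watching the lateral force.

>>> step_arm(
  rows=[
    [[0, 0, 0.004, 0, 0, 0, 0.04], [0, 0, 0.008, 0, 0, 0, 0.04], [0, 0, 0.011, 0, 0, 0, 0.04], [0, 0, 0.011, 0, 0, 0, 0.04]],
  ],
)

```text
time: 11.7
eef_pos: [0.5505, 0.2654, 0.0501]
tcp_rot: [0.958, 0.286, -0.001, 0.0]
wrist_force: [1.0, 0.4, -0.3]
width: 0.0397
finger_force: 0.0
```

>>> step_arm(
  rows=[
    [[0, 0, 0, 0, 0, 0, 0.03], [0, 0, 0, 0, 0, 0, 0.025], [0, 0, 0, 0, 0, 0, 0.015], [0, 0, 0, 0, 0, 0, 0.01], [0, 0, 0, 0, 0, 0, 0.01], [0, 0, 0, 0, 0, 0, 0.01], [0, 0, 0, 0, 0, 0, 0.01], [0, 0, 0, 0, 0, 0, 0.01]],
  ],
  newtons=5,
)

```text
time: 12.37
eef_pos: [0.5512, 0.2657, 0.0511]
tcp_rot: [0.958, 0.286, 0.0, -0.0]
wrist_force: [-0.1, 0.2, 0.3]
width: 0.0219
finger_force: 5.0
```

>>> step_arm(
  rows=[
    [[0, 0, 0, 0, 0, 0, 0.01], [0, 0, 0, 0, 0, 0, 0.01], [0, 0, 0, 0, 0, 0, 0.01]],
  ],
  newtons=30,
)

```text
time: 12.62
eef_pos: [0.5512, 0.2657, 0.0511]
tcp_rot: [0.958, 0.286, 0.0, -0.0]
wrist_force: [-0.4, 0.2, 1.0]
width: 0.0216
finger_force: 30.0
```

>>> step_arm(
  rows=[
    [[0.002, 0, 0, 0, 0, 0, 0.01], [0.004, 0, 0, 0, 0, 0, 0.01], [0.006, 0, 0, 0, 0, 0, 0.01], [0.008, 0, 0, 0, 0, 0, 0.01], [0.008, 0, 0, 0, 0, 0, 0.01]],
  ],
)

```text
time: 13.03
eef_pos: [0.5524, 0.2665, 0.0509]
tcp_rot: [0.958, 0.285, -0.007, 0.0]
wrist_force: [-20.3, -10.9, 22.8]
width: 0.0216
finger_force: 30.0
```

```bash
cat >> h.py <<'E'
def js():
    s=manip.state();a=np.array([.8387,.5446]);n=np.array([-a[1],a[0]])
    d=s["eef_pos"][:2]-[.592,.289];f=s["wrist_force"]
    print("t",s["time"],"jig x,y mm",(d@a*1e3).round(2),(d@n*1e3).round(2),"z",(s["eef_pos"][2]*1e3).round(2),"axial,lat,z N",(f[:2]@a).round(2),(f[:2]@n).round(2),f[2].round(2))
E
python3 -c "
from h import *
js()"
```

```text
t 13.0333 jig x,y mm -45.41 2.7 z 50.88 axial,lat,z N -22.95 1.92 22.78
```

The push is blocked early, with 23 N axial after only 1.5 mm. I'll back off, then work out why.

>>> step_arm(
  rows=[
    [[-0.004, 0, 0, 0, 0, 0, 0.01], [-0.008, 0, 0, 0, 0, 0, 0.01], [-0.008, 0, 0, 0, 0, 0, 0.01], [-0.008, 0, 0, 0, 0, 0, 0.01]],
  ],
)

```text
time: 13.37
eef_pos: [0.5507, 0.2654, 0.0511]
tcp_rot: [0.958, 0.286, -0.0, 0.0]
wrist_force: [-2.6, -1.5, 5.6]
width: 0.0211
finger_force: 30.0
```

```bash
python3 - <<'E'
from h import *
js()
def W(x,y,z):
    x,y,z=x/1e3,y/1e3,z/1e3;return [.592+.8387*x-.5446*y,.289+.5446*x+.8387*y,z]
z4=lambda p:((p-[240,190]+.5)*6-.5).round().tolist()
for n,pts in dict(near=[(-70,27,44),(-70,-27,44),(-90,-27,44),(-90,27,44)],far=[(20,27,44),(20,-27,44),(0,27,44),(0,-27,44)],leaf=[(25,40,94),(25,-40,94),(33,40,94)],pinC=[(-107,0,48),(-47,0,48),(13,0,48)],pinT=[(-107,2,59),(-47,2,59),(13,2,59)],platebolt=[(-105,-45,12)],fing=[(-47,0,48)]).items():
    print(n,[z4(proj("scene",W(*p))) for p in pts])
# brightness profile along pin top line, s4f
import cv2
im=cv2.imread("pics/s4f.png").astype(int)
for y in(0,4):
  print([ (x,im[int(round(q[1])),int(round(q[0]))].tolist()) for x in range(-115,30,5) for q in [proj("scene",W(x,y,58))]])
E
```

```text
t 13.3667 jig x,y mm -47.48 2.71 z 51.07 axial,lat,z N -3.02 0.15 5.59
near [[342.0, 300.0], [210.0, 355.0], [177.0, 321.0], [308.0, 268.0]]
far [[514.0, 458.0], [375.0, 524.0], [473.0, 420.0], [335.0, 484.0]]
leaf [[574.0, 330.0], [359.0, 427.0], [592.0, 345.0]]
pinC [[216.0, 259.0], [318.0, 357.0], [432.0, 467.0]]
pinT [[221.0, 232.0], [324.0, 329.0], [440.0, 439.0]]
platebolt [[109.0, 386.0]]
fing [[318.0, 357.0]]
[(-115, [34, 42, 70]), (-110, [55, 57, 68]), (-105, [61, 65, 68]), (-100, [60, 64, 70]), (-95, [38, 43, 73]), (-90, [38, 45, 72]), (-85, [36, 42, 73]), (-80, [39, 45, 77]), (-75, [42, 47, 79]), (-70, [42, 47, 79]), (-65, [43, 48, 79]), (-60, [91, 102, 109]), (-55, [98, 107, 117]), (-50, [98, 110, 118]), (-45, [97, 109, 116]), (-40, [97, 108, 117]), (-35, [104, 115, 124]), (-30, [100, 110, 119]), (-25, [98, 113, 121]), (-20, [100, 111, 120]), (-15, [102, 113, 121]), (-10, [106, 117, 126]), (-5, [112, 124, 130]), (0, [136, 137, 138]), (5, [129, 130, 131]), (10, [155, 104, 70]), (15, [172, 113, 74]), (20, [168, 110, 71]), (25, [132, 90, 62])]
[(-115, [36, 39, 55]), (-110, [34, 42, 51]), (-105, [59, 61, 62]), (-100, [58, 62, 62]), (-95, [44, 59, 79]), (-90, [39, 46, 71]), (-85, [40, 47, 75]), (-80, [36, 43, 72]), (-75, [42, 52, 83]), (-70, [59, 66, 83]), (-65, [83, 92, 97]), (-60, [90, 102, 110]), (-55, [95, 105, 111]), (-50, [95, 107, 114]), (-45, [94, 105, 112]), (-40, [100, 109, 117]), (-35, [93, 106, 113]), (-30, [97, 107, 114]), (-25, [95, 104, 114]), (-20, [93, 103, 111]), (-15, [95, 108, 116]), (-10, [97, 107, 114]), (-5, [96, 107, 115]), (0, [134, 136, 137]), (5, [126, 128, 129]), (10, [149, 100, 70]), (15, [168, 111, 71]), (20, [176, 118, 77]), (25, [92, 66, 49])]
```

Axial and vertical forces rose together. The arm's compliance presses the pin down into the Vs, and friction then jams it. I'll unload it vertically first, then push.

>>> step_arm(
  rows=[
    [[0, 0, -0.001, 0, 0, 0, 0.01], [0, 0, -0.0015, 0, 0, 0, 0.01], [0, 0, -0.0015, 0, 0, 0, 0.01], [0, 0, -0.0015, 0, 0, 0, 0.01]],
  ],
)

```text
time: 13.7
eef_pos: [0.5509, 0.2657, 0.052]
tcp_rot: [0.958, 0.286, -0.0, 0.0]
wrist_force: [-0.4, 0.6, -3.9]
width: 0.0211
finger_force: 30.0
```

```bash
python3 -c "
from h import *
js();print(Ro.from_quat(manip.state()['tcp_rot']).as_matrix()[:,2],manip.state()['wrist_torque'])"
```

```text
t 13.7 jig x,y mm -47.16 2.82 z 52.05 axial,lat,z N -0.01 0.69 -3.89
[-4.07996515e-04 -4.24193868e-04 -9.99999827e-01] [-0.07184576  0.1967925   0.03802335]
```

>>> step_arm(
  rows=[
    [[0.001, 0, 0, 0, 0, 0, 0.01], [0.002, 0, 0, 0, 0, 0, 0.01], [0.003, 0, 0, 0, 0, 0, 0.01], [0.004, 0, 0, 0, 0, 0, 0.01], [0.004, 0, 0, 0, 0, 0, 0.01]],
  ],
)

```text
time: 14.12
eef_pos: [0.5546, 0.268, 0.0525]
tcp_rot: [0.958, 0.286, 0.0, 0.0]
wrist_force: [0.1, -0.5, -3.6]
width: 0.0212
finger_force: 30.0
```

```bash
python3 -c "
from h import *
js();print(manip.state()['wrist_torque'])"
```

```text
t 14.1167 jig x,y mm -42.77 2.73 z 52.48 axial,lat,z N -0.16 -0.5 -3.59
[-0.04687259  0.16027118 -0.03988044]
```

It moves freely when unloaded. I'll lower by 0.7 mm and advance.

>>> step_arm(
  rows=[
    [[0, 0, 0.0004, 0, 0, 0, 0.01], [0, 0, 0.0008, 0, 0, 0, 0.01], [0.001, 0, 0.0008, 0, 0, 0, 0.01], [0.002, 0, 0.0008, 0, 0, 0, 0.01], [0.003, 0, 0.0008, 0, 0, 0, 0.01], [0.004, 0, 0.0008, 0, 0, 0, 0.01], [0.004, 0, 0.0008, 0, 0, 0, 0.01]],
  ],
)

```text
time: 14.7
eef_pos: [0.558, 0.2702, 0.0518]
tcp_rot: [0.958, 0.286, 0.0, -0.0]
wrist_force: [0.9, -0.5, -4.2]
width: 0.0214
finger_force: 30.0
```

```bash
python3 -c "
from h import *
js();print(manip.state()['wrist_torque'])"
```

```text
t 14.7 jig x,y mm -38.77 2.74 z 51.75 axial,lat,z N 0.5 -0.94 -4.22
[-0.065321    0.12776698  0.03168207]
```

>>> step_arm(
  rows=[
    [[0, 0, 0.0004, 0, 0, 0, 0.01], [0.001, 0, 0.0004, 0, 0, 0, 0.01], [0.002, 0, 0.0004, 0, 0, 0, 0.01], [0.003, 0, 0.0004, 0, 0, 0, 0.01], [0.004, 0, 0.0004, 0, 0, 0, 0.01], [0.004, 0, 0.0004, 0, 0, 0, 0.01]],
  ],
)

```text
time: 15.2
eef_pos: [0.5613, 0.2723, 0.0513]
tcp_rot: [0.958, 0.286, 0.0, 0.0]
wrist_force: [0.5, 0.8, -3.7]
width: 0.0212
finger_force: 30.0
```

```bash
python3 -c "
from h import *
js();print(manip.state()['wrist_torque'])"
```

```text
t 15.2 jig x,y mm -34.85 2.72 z 51.29 axial,lat,z N 0.88 0.39 -3.67
[-0.05593041  0.0980077   0.00640225]
```

>>> step_arm(
  rows=[
    [[0.001, 0, 0.0002, 0, 0, 0, 0.01], [0.002, 0, 0.0002, 0, 0, 0, 0.01], [0.003, 0, 0.0002, 0, 0, 0, 0.01], [0.003, 0, 0.0002, 0, 0, 0, 0.01]],
  ],
)

```text
time: 15.53
eef_pos: [0.5615, 0.2724, 0.0511]
tcp_rot: [0.958, 0.285, -0.003, 0.0]
wrist_force: [-8.1, -5.1, 4.8]
width: 0.0213
finger_force: 30.0
```

```bash
python3 -c "
from h import *
js();print(manip.state()['wrist_torque'])"
```

```text
t 15.5333 jig x,y mm -34.57 2.7 z 51.08 axial,lat,z N -9.58 0.18 4.85
[-0.98961363  1.9306418   0.01379461]
```

>>> step_arm(
  rows=[
    [[0, 0, -0.0005, 0, 0, 0, 0.01], [0, 0, -0.001, 0, 0, 0, 0.01], [0, 0, -0.001, 0, 0, 0, 0.01], [0, 0, -0.001, 0, 0, 0, 0.01]],
  ],
)

```text
time: 15.87
eef_pos: [0.5618, 0.2726, 0.0513]
tcp_rot: [0.958, 0.285, -0.002, 0.0]
wrist_force: [-3.0, -3.9, -3.7]
width: 0.0212
finger_force: 30.0
```

```bash
python3 -c "
from h import *
js();print(manip.state()['wrist_torque'])"
```

```text
t 15.8667 jig x,y mm -34.21 2.7 z 51.32 axial,lat,z N -4.67 -1.59 -3.69
[-0.71762523  1.08925152  0.01808541]
```

>>> step_arm(
  rows=[
    [[0.0007, 0, -0.0003, 0, 0, 0, 0.01], [0.0014, 0, -0.0006, 0, 0, 0, 0.01], [0.002, 0, -0.0008, 0, 0, 0, 0.01], [0.002, 0, -0.0008, 0, 0, 0, 0.01]],
  ],
)

```text
time: 16.2
eef_pos: [0.5629, 0.2734, 0.0517]
tcp_rot: [0.958, 0.285, -0.003, 0.001]
wrist_force: [-6.0, -3.5, -4.4]
width: 0.0218
finger_force: 30.0
```

```bash
python3 -c "
from h import *
js();print(manip.state()['wrist_torque'])"
```

```text
t 16.2 jig x,y mm -32.89 2.74 z 51.7 axial,lat,z N -6.91 0.31 -4.45
[-9.03551075e-01  1.34138370e+00 -1.11938633e-03]
```

The resistance now rises like the spring, so the pin is in the hole and on the pad. I'll carry on gently.

>>> step_arm(
  rows=[
    [[0.0007, 0, 0, 0, 0, 0, 0.01], [0.0014, 0, 0, 0, 0, 0, 0.01], [0.002, 0, 0, 0, 0, 0, 0.01], [0.002, 0, 0, 0, 0, 0, 0.01]],
  ],
)

```text
time: 16.53
eef_pos: [0.5642, 0.2742, 0.0515]
tcp_rot: [0.958, 0.285, -0.003, 0.001]
wrist_force: [-6.9, -4.2, -3.8]
width: 0.0214
finger_force: 30.0
```

```bash
python3 -c "
from h import *
js();print(manip.state()['wrist_torque'])"
```

```text
t 16.5333 jig x,y mm -31.38 2.74 z 51.52 axial,lat,z N -8.05 0.25 -3.78
[-0.91833844  1.57775106  0.00968357]
```

>>> step_arm(
  rows=[
    [[0.0007, 0, 0, 0, 0, 0, 0.01], [0.0014, 0, 0, 0, 0, 0, 0.01], [0.002, 0, 0, 0, 0, 0, 0.01], [0.002, 0, 0, 0, 0, 0, 0.01]],
  ],
)

```text
time: 16.87
eef_pos: [0.5654, 0.275, 0.0514]
tcp_rot: [0.958, 0.285, -0.004, 0.001]
wrist_force: [-8.0, -5.1, -4.3]
width: 0.0216
finger_force: 30.0
```

```bash
python3 -c "
from h import *
js();print(manip.state()['wrist_torque'])"
```

```text
t 16.8667 jig x,y mm -29.92 2.73 z 51.39 axial,lat,z N -9.53 0.07 -4.32
[-1.11113359  1.78009532  0.01137504]
```

>>> step_arm(
  rows=[
    [[0.0007, 0, 0, 0, 0, 0, 0.01], [0.0014, 0, 0, 0, 0, 0, 0.01], [0.002, 0, 0, 0, 0, 0, 0.01], [0.002, 0, 0, 0, 0, 0, 0.01]],
  ],
)

```text
time: 17.2
eef_pos: [0.5666, 0.2758, 0.0512]
tcp_rot: [0.958, 0.285, -0.005, 0.001]
wrist_force: [-9.1, -6.5, -2.3]
width: 0.0215
finger_force: 30.0
```

```bash
python3 -c "
from h import *
js();print(manip.state()['wrist_torque'])"
```

```text
t 17.2 jig x,y mm -28.54 2.74 z 51.23 axial,lat,z N -11.13 -0.47 -2.28
[-1.32450266  2.08959986  0.04605803]
```

>>> step_arm(
  rows=[
    [[0.0007, 0, 0, 0, 0, 0, 0.01], [0.0014, 0, 0, 0, 0, 0, 0.01], [0.002, 0, -0.0003, 0, 0, 0, 0.01], [0.002, 0, -0.0003, 0, 0, 0, 0.01]],
  ],
)

```text
time: 17.53
eef_pos: [0.5667, 0.2758, 0.0512]
tcp_rot: [0.958, 0.285, -0.006, 0.001]
wrist_force: [-13.9, -9.1, 1.0]
width: 0.021
finger_force: 30.0
```

```bash
python3 -c "
from h import *
js();print(manip.state()['wrist_torque'])"
```

```text
t 17.5333 jig x,y mm -28.43 2.73 z 51.19 axial,lat,z N -16.64 -0.07 1.0
[-1.89212719  3.1132877   0.0057489 ]
```

Hard stop reached: 5.9 mm of travel, and the force now climbs without motion. I'll trim slightly and hold to check it's steady.

>>> step_arm(
  rows=[
    [[0.0005, 0, -0.0004, 0, 0, 0, 0.01], [0.0007, 0, -0.0006, 0, 0, 0, 0.01], [0.0007, 0, -0.0006, 0, 0, 0, 0.01], [0.0007, 0, -0.0006, 0, 0, 0, 0.01], [0.0007, 0, -0.0006, 0, 0, 0, 0.01], [0.0007, 0, -0.0006, 0, 0, 0, 0.01], [0.0007, 0, -0.0006, 0, 0, 0, 0.01], [0.0007, 0, -0.0006, 0, 0, 0, 0.01]],
  ],
)

```text
time: 18.2
eef_pos: [0.5667, 0.2758, 0.0513]
tcp_rot: [0.958, 0.285, -0.007, 0.001]
wrist_force: [-13.7, -9.1, -1.5]
width: 0.0217
finger_force: 30.0
```

```bash
python3 -c "
from h import *
js();
for i in range(4): manip.read_camera('scene');js()"
```

```text
t 18.2 jig x,y mm -28.42 2.76 z 51.28 axial,lat,z N -16.46 -0.14 -1.49
t 18.25 jig x,y mm -28.45 2.73 z 51.27 axial,lat,z N -17.37 0.7 -2.27
t 18.3 jig x,y mm -28.43 2.73 z 51.28 axial,lat,z N -16.63 0.49 -1.94
t 18.35 jig x,y mm -28.43 2.74 z 51.29 axial,lat,z N -17.02 -0.84 -1.35
t 18.4 jig x,y mm -28.44 2.76 z 51.27 axial,lat,z N -17.27 0.57 -1.8
```

It holds steady at about 17 N axial with only about 2 N on the Vs, which puts roughly 15 N on the pad. I'll hand in now.

```bash
python3 -c "
from h import *
print(manip.hand_in())"
```

```text
the job is handed in; nothing more can be done
None
```

The job is handed in, though no verdict came back: the offcut is in the scrap pan, and the robot is still gripping the pin, home in the V-blocks and hole and pressing at about 15 N by estimate (wrist sensor 17 N, less friction in the V-blocks).

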